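# Seat a vial rack in the filling fence and hold it there

### The arm

A 6-joint arm with a two-finger parallel gripper is mounted at the origin on the work surface. World frame = base frame: x ahead of the robot, y to its left, z up, the work surface at z = 0. Lengths are in m, angles in rad, forces in N, time in s.
With the tool pointing down it reaches from about 0.275 to 0.725 m from the base axis. Payload 15.9 kg.
Tool frame: the origin (TCP) lies on the mounting face of the last link; the fingertips stand 173 mm ahead of it and the grasp point (between the pads) lies 155 mm ahead of it (ctrl.grip_depth is the distance from the TCP to the grasp point, in m); y points along the fingers, x is the direction in which the jaws open and shut, and the axes are right-handed (so a half turn about y gives the same grasp; the last joint's range is limited). The gripper opens to 85 mm and grips with 20 to 120 N. Pads are 22 mm wide; open, the fingers measure 114 mm over their backs; the gripper's body (76 mm by 85 mm) begins 54 mm behind the grasp point. The pads swing forward as they close: fully open they stand 13 mm farther back than shut.
Start: joints at [1.102, 0.213, -0.034, 1.323, 0, 1.571], TCP at [0.226, 0.446, 0.405] pointing down, gripper open.
Joint ranges: [-2.98, 2.98], [-0.74, 1.72], [-1.14, 1.35], [-2.1, 2.04], [-1.57, 1.44], [-3.14, 3.14]. Speed limits (rad/s): [1.89, 1.89, 2.39, 2.57, 3.14, 3.14].

### API

Orientations are given as a rotation vector (axis times angle).
In Python, from plant import ctrl, viewer gives the robot as it stands. The module is installed in compiled form; this text tells all that it offers.
- The arm moves only by the tool play_rows, never from a script. Its argument "motion" is a list that holds one entry, the list of rows, each a list of 5 numbers: the finger opening in cm, from 0 to 8.54, then the shift along the tool's x, y, z in cm, then the turn about the tool's y in degrees. A call has 1 to 20 rows; each row is the pose to reach, as a shift and turn from the pose commanded when the call began, along the tool's axes at that moment; what a row does not reach only later rows make up. A row lasts 1/12 s, in which the tool goes at most 41.7 mm and 7.16 degrees, less where a joint would pass 70% of its speed; a pose out of reach is approached as far as the arm can. A call with a gripper value outside its range is refused whole. The fingers move at their own pace and stop on an object; "force" is the grip in N (left out, the last holds). Time passes only in rows, so rows that repeat a pose let the fingers close. It gives the time, the measured TCP pose, the force and the opening at its end, in the units of the state.
- ctrl.observe(): the state, without advancing time (a new reading comes with each control period).
- viewer.camera(name): name is "side" or "top" or "wrist"; returns a dict with "pixels" (480x640x3 uint8, red, green, blue), "fovy" (degrees; the focal length in pixels is half the picture's height over the tangent of half this angle, whatever the lens; pixels are square), "cx", "cy" (the principal point, pixels), "position" and "orientation" of the camera in the world. Camera axes: x right, y down, z forward; pixel columns grow to the right and rows downward; lengths in m; the calibration is good to about 2 mm. A picture is of the moment at which its call begins. There is no depth.
- ctrl.finish_job(): hands the job in, once; it reports no verdict.
The state is a dict: "time_s": time; "qpos": joint angles; "joint_velocities": joint speeds; "tau": joint torques, N m; "tcp_pos": TCP position; "ee_rot": TCP orientation; "contact_force": force on the tool from outside, world axes, zero at the start; "moment": the same for the moment, N m; "grip_width": finger opening in m.
Only numpy, scipy, OpenCV 4.12 (cv2) and the standard library are available. Lean on these libraries where they do the work, as an engineer would, in place of code of your own. Each camera call takes 0.05 s, during which the arm holds its last target. There are 200 camera calls.

### The job

Bring the wooden vial rack, with its two vials still standing in it, to the metal fence so that its plain back lies flush along the fence and its end touches the stop block, ready for a colleague to press the caps on. With the fingertips on the rack's front ledge, push diagonally, down and towards the fence at once, pressing the rack firmly (about 10 N each way) against both table and fence, and finish while still holding that push. Leave the loose bottles, jar, beaker and capping tool where they stand.

Things in the scene. Friction and masses are not known exactly. Their poses are not given: they have to be found in the camera images.
- rack: Loose pale beech vial rack, 0.2 to 0.4 kg, stepped: a base 66 (x) by 220 (y) by 12 mm high, its rear 40 mm carrying a full-length block up to 42 mm above the table. Origin: centre of the base's underside; x points to the plain back (x = +33 mm), which belongs against the fence; y along the rack. It starts in front of the fence, turned up to 20 degrees. Grip it across the block's middle, or push it.
- rack_block (a point): Centre of the top of the rack's 40 mm wide block (x = -7 to +33 mm, z = 12 to 42 mm in the rack's frame). Along its middle line runs one row of six 19 mm holes, 28 mm deep, at y = -80, -48, -16, 16, 48, 80 mm; the outermost two hold vials, the middle four are empty.
- rack_ledge (a point): Middle of the rack's front ledge: a flat strip 26 mm deep (x = -33 to -7 mm in the rack's frame), 220 mm long, 12 mm above the table, ending at the block's 30 mm high upright riser. The place for the holding push.
- fence: Fixed aluminium fence, an upright wall 400 mm long, 12 mm thick, 55 mm high, screwed to the table. Origin: foot of the middle of its front face, the face that looks towards the robot; x points away from the rack's side (into the wall), y along the fence, z up. The rack's origin is 33 mm in front of this face when its back lies flush.
- stop: Fixed stop block of pale wood with a steel strap, at the fence's front face near its +y end: 35 mm wide (y = 0 to 35 mm in its frame), reaching 56 mm out from the fence, 50 mm high, 81 mm with its knob. Origin: foot of its rack-facing side (plane y = 0) at the fence's face; axes parallel to the fence's. The rack's origin is at y = -110 mm in this frame when its +y end touches.
- vial_a: Amber glass vial with white cap, 16 mm diameter, 72 mm tall, 20 g, standing loose in the rack's hole at y = -80 mm, its top 86 mm above the table. Origin: centre of its foot, 14 mm above the rack's underside.
- vial_b: The same kind of vial in the rack's hole at y = +80 mm.
- table: The beige table top, fixed, 1.4 by 1.5 m, its surface at z = 0. Origin: middle of the surface.
- bottle_tall: Loose amber bottle, 52 mm diameter, 135 mm tall, left of the stop block; to be left alone. Origin: centre of its foot.
- bottle_short: Loose amber bottle, 32 mm diameter, 75 mm tall, in front of the stop's end of the fence; to be left alone. Origin: centre of its foot.
- bottle_mid: Loose amber bottle, 36 mm diameter, 90 mm tall, right of the fence; to be left alone. Origin: centre of its foot.
- jar: Loose amber jar with white lid, 56 mm diameter, 50 mm tall, on the right; to be left alone. Origin: centre of its foot.
- beaker: Loose clear beaker, 68 mm diameter at the rim, 85 mm tall, on the left; to be left alone. Origin: centre of its foot.
- capper: Loose capping tool, a steel cylinder with a wooden knob on top, 32 mm diameter, 65 mm tall, standing behind the fence; to be left alone. Origin: centre of its foot.
Things that resemble listed ones, but are neither listed nor needed, are in the scene too. Leave any red look-alike of the vial_a alone. Leave any red look-alike of the stop alone.

How it is judged:
By the outcome, as a careful person would: the job done as asked, in the order asked, and still so for the second after the job is handed in, while the arm keeps its last pose, push and grip.
It also fails if it takes over 67 s, if anything falls off the work surface, if the arm or the gripper's body presses on something with over 40 N, if the wrist force passes 120 N, or if a joint passes its speed limit or range.

## Working session

There is one attempt and no reset: what is moved stays moved. The work goes in short steps, Python scripts to look and compute and a tool call to move; the robot and the scene stay as the last step left them, time stands still between calls to the robot, and variables do not carry over. Pictures are saved under pics/ and viewed, about 8 in all and at most 12, crops included, and the job is handed in when it is done.

Besides the shell and the picture viewer there is one more tool, called after "Emit:" by a JSON object that holds its "method" and its "body", one argument or row to a line. play_rows: Moves the arm, as the interface text tells. Its arguments: {"type":"object","properties":{"motion":{"type":"array"},"force":{"type":"number"}},"required":["motion"]}

```bash
mkdir -p pics; cat > h.py <<'E'
import numpy as np, cv2
from scipy.spatial.transform import Rotation as R
from plant import ctrl, viewer
def snap(name,fn=None):
    c=viewer.camera(name); c['K']=None
    if fn: cv2.imwrite('pics/'+fn,c['pixels'][:,:,::-1])
    return c
def rot(o):
    o=np.array(o,float)
    return o if o.shape==(3,3) else (R.from_rotvec(o).as_matrix() if o.shape==(3,) else R.from_quat(o).as_matrix())
def f(c): return 240/np.tan(np.radians(c['fovy'])/2)
def ray(c,u,v,z):
    d=rot(c['orientation'])@np.array([(u-c['cx'])/f(c),(v-c['cy'])/f(c),1]); p=np.array(c['position'])
    return p+d*(z-p[2])/d[2]
def proj(c,P):
    q=(np.atleast_2d(P)-np.array(c['position']))@rot(c['orientation'])
    return np.c_[q[:,0]/q[:,2]*f(c)+c['cx'],q[:,1]/q[:,2]*f(c)+c['cy']]
E
python3 - <<'E'
from h import *
import pickle
for n in('top','side','wrist'):
    c=snap(n,n+'1.png'); pickle.dump(c,open(n+'1.pkl','wb')); print(n,c['position'],c['orientation'],c['fovy'],c['cx'],c['cy'])
print(ctrl.observe())
E
```

```text
top [ 0.42232865 -0.00297713  1.31817567] [-2.15900864  2.17394869 -0.0821452 ] 54.01131281142693 313.17890455726604 241.40508533376018
side [ 0.43488981 -0.91694485  0.63555982] [-2.11834983  0.14656398 -0.08494487] 50.88535980560766 323.4393251631858 241.3582262875006
wrist [0.16652267 0.47661525 0.37270131] [2.47759393 1.52407814 0.20405181] 69.10303106336457 320.23681017975485 240.3259811863655
{'time_s': 0.15, 'qpos': array([ 1.10196538e+00,  2.13237059e-01, -3.48879506e-02,  1.32347653e+00,
        1.05132715e-05,  1.57083437e+00]), 'joint_velocities': array([ 4.83315395e-04, -1.04460853e-03,  3.72424011e-03,  6.49282406e-04,
       -6.21796851e-05, -8.19790139e-05]), 'tau': array([ 1.37744049e-03, -6.86413050e+01,  4.87246585e+01,  1.32227640e-02,
        1.49837665e-04,  8.32833211e-05]), 'tcp_pos': array([0.2258725 , 0.44595444, 0.40434353]), 'ee_rot': array([-1.39567466, -0.85677319,  0.85790572]), 'contact_force': array([-0.69090471, -0.00233567, -0.81211788]), 'moment': array([ 0.00618263,  0.03766548, -0.0406404 ]), 'grip_width': 0.08535779919764806}
```

View pics/top1.png

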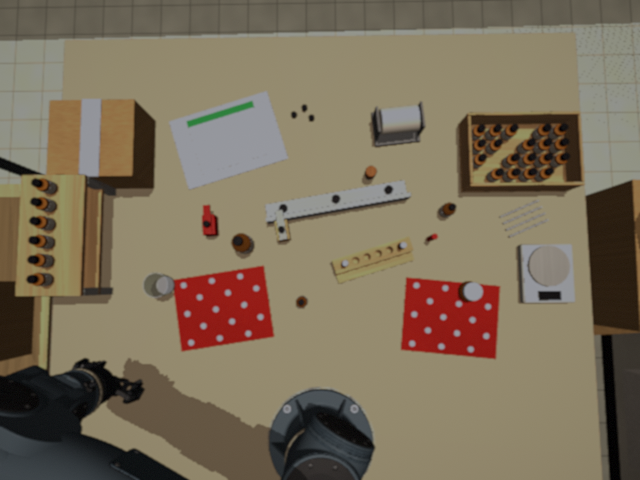

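View pics/side1.png

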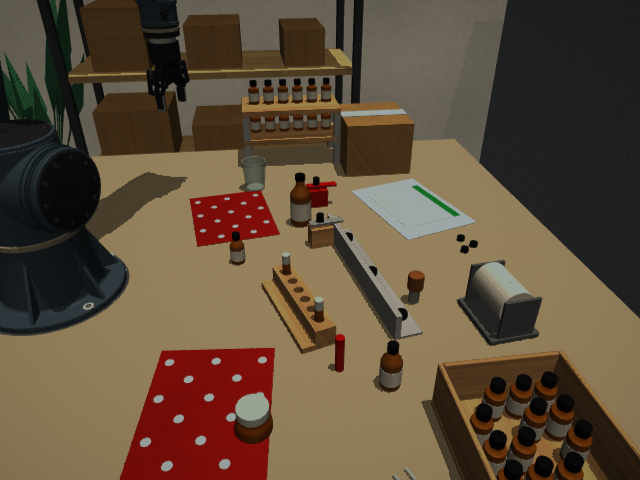

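The top picture shows the pale rack with two white-capped vials at about (373,262). The fence runs from (265,215) to (410,190), and the wooden stop is at (282,227). Candidates that could be confused:
- **Stop:** the wooden one at (282,227), or the red look-alike at (209,221).
- **Vials:** white-capped ones at (345,264) and (402,246), or the red look-alike at (431,238).
- **Rack:** only the one at (373,262), since the tall shelf at left (50,235) is furniture.

I choose the pale wooden stop and the rack in front of the fence, and check both in a close crop.

```bash
python3 - <<'E'
import cv2,numpy as np
a=cv2.imread('pics/top1.png')[170:300,255:455]; b=cv2.imread('pics/side1.png')[205:355,250:450]
A=cv2.resize(a,None,fx=4,fy=4,interpolation=cv2.INTER_CUBIC); B=cv2.resize(b,None,fx=4,fy=4,interpolation=cv2.INTER_CUBIC)
cv2.imwrite('pics/ca.png',A);cv2.imwrite('pics/cb.png',B)
E
```

```text
(no output)
```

View pics/ca.png

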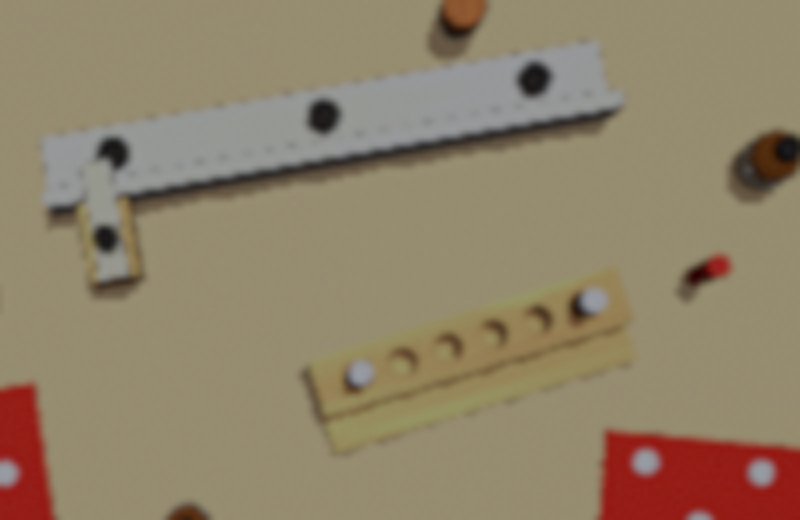

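View pics/cb.png

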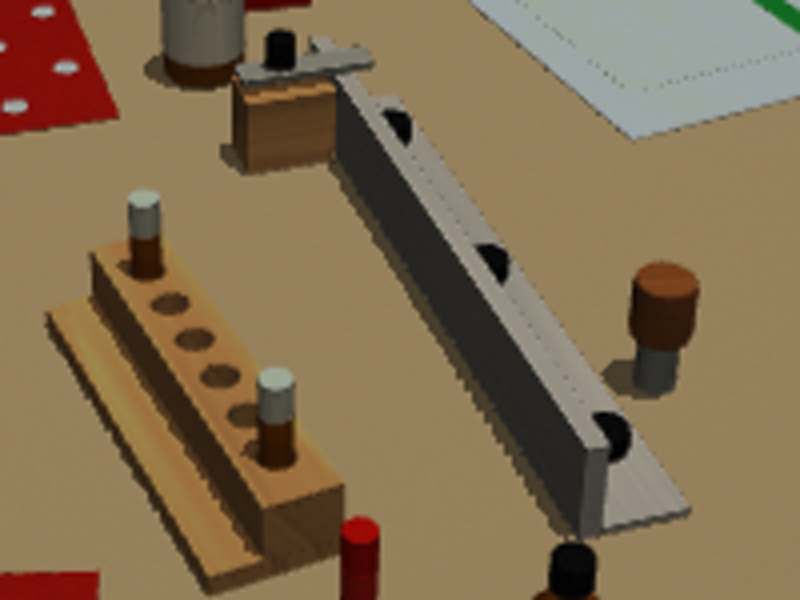

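The crops confirm the choice. The rack has a stepped ledge facing the robot (block corners at top-crop (307,367), (617,268), (632,322) and (322,417)). The wooden stop is strapped to the fence at crop (115,235), and the red vial at (718,265) is the look-alike. Next I fit the poses from these corners.

```bash
cat > fit.py <<'E'
from h import *
import pickle
from scipy.optimize import least_squares
T=pickle.load(open('top1.pkl','rb'));S=pickle.load(open('side1.pkl','rb'))
t=lambda u,v:(T,255+u/4,170+v/4); s=lambda u,v:(S,250+u/4,205+v/4)
def fit(pts,x0):
    def P(x,l): 
        c,n=np.cos(x[2]),np.sin(x[2]); return np.array([x[0]+c*l[0]-n*l[1],x[1]+n*l[0]+c*l[1],l[2]])
    res=lambda x:np.concatenate([proj(o[0],P(x,np.array(l)/1e3))[0]-o[1:] for l,o in pts])
    r=least_squares(res,x0,loss='soft_l1'); print(np.round(r.x,4),'deg',np.degrees(r.x[2]).round(2)); print(np.round(r.fun.reshape(-1,2),1).tolist()); return r.x
print('rack');rk=fit([((33,110,42),t(307,367)),((33,-110,42),t(617,268)),((-7,-110,42),t(632,322)),((-7,110,42),t(322,417)),((-33,-110,12),t(632,360)),((-33,110,12),t(340,453)),
 ((-7,110,42),s(92,253)),((33,-110,42),s(343,487)),((-7,-110,42),s(265,510)),((-33,-110,0),s(210,592)),((-33,110,12),s(48,317)),((13,80,86),t(360,373)) if 0 else ((13,-80,86),t(594,300))],[.4,-.05,.2])
print('fence');fe=fit([((0,200,55),t(48,207)),((0,-200,55),t(622,97)),((0,-200,55),s(583,450)),((0,-200,0),s(580,535)),((0,200,55),s(312,45))],[.5,0,.2])
print('stop');st=fit([((-56,0,50),t(142,275)),((-56,0,0),s(247,172)),((0,0,0),s(335,160)),((-56,35,50),t(92,282))],[.5,.2,.2])
E
python3 - <<'E'
from fit import *
for n,u,v,z in(('short',302,301,.07),('tall',241,243,.12)): print(n,ray(T,u,v,z))
print(R.from_rotvec(ctrl.observe()['ee_rot']).as_matrix().round(3))
d=np.array([np.cos(fe[2]),np.sin(fe[2])]);e=np.array([-d[1],d[0]])
print('stop in fence',(st[:2]-fe[:2])@d,(st[:2]-fe[:2])@e)
E
```

```text
rack
[ 0.4896 -0.1484  0.2941] deg 16.85
[[0.4, -1.8], [0.2, -1.0], [1.1, -0.5], [1.0, -0.2], [1.9, -0.3], [-1.0, 0.1], [-0.8, -1.9], [0.3, -1.8], [-0.9, -1.2], [-0.4, 0.5], [-0.8, -3.1], [0.6, -0.1]]
fence
[ 0.628  -0.0538  0.1681] deg 9.63
[[-0.5, -0.4], [1.4, 1.4], [1.5, -1.1], [-0.2, 0.9], [-0.6, -2.7]]
stop
[0.6028 0.0868 0.1464] deg 8.39
[[0.0, -0.1], [-0.3, 0.4], [0.4, -0.1], [-0.2, 0.1]]
short [0.38032912 0.0474143  0.07      ]
tall [0.53034437 0.20113114 0.12      ]
[[ 0.452 -0.    -0.892]
 [ 0.892 -0.001  0.452]
 [-0.001 -1.     0.   ]]
stop in fence -0.0012556400711499036 0.14283784049880532
```

Emit:
{"method": "play_rows", "body": {
  "motion": [
    [[6.5, -40.2, 0, -51.3, 46.3], [6.5, -40.2, 0, -51.3, 46.3], [6.5, -40.2, 0, -51.3, 46.3], [6.5, -40.2, 0, -51.3, 46.3], [6.5, -40.2, 0, -51.3, 46.3], [6.5, -40.2, 0, -51.3, 46.3], [6.5, -40.2, 0, -51.3, 46.3], [6.5, -40.2, 0, -51.3, 46.3], [6.5, -40.2, 0, -51.3, 46.3], [6.5, -40.2, 0, -51.3, 46.3], [6.5, -40.2, 0, -51.3, 46.3], [6.5, -40.2, 0, -51.3, 46.3], [6.5, -40.2, 0, -51.3, 46.3], [6.5, -40.2, 0, -51.3, 46.3], [6.5, -40.2, 0, -51.3, 46.3], [6.5, -40.2, 0, -51.3, 46.3], [6.5, -40.2, 0, -51.3, 46.3], [6.5, -40.2, 0, -51.3, 46.3], [6.5, -40.2, 0, -51.3, 46.3], [6.5, -40.2, 0, -51.3, 46.3]]
  ],
  "force": 30
}}

```text
time_s: 1.82
tcp_pos: [0.5016, -0.1435, 0.4048]
ee_rot: [-1.558, -0.231, 0.232]
contact_force: [0.3, -0.5, 0.1]
grip_width: 0.0652
```

```bash
python3 - <<'E'
from h import *
import pickle
c=snap('wrist','w2.png');pickle.dump(c,open('w2.pkl','wb'));o=ctrl.observe();print(o['tcp_pos'],o['qpos'],o['grip_width'],R.from_rotvec(o['ee_rot']).as_matrix()[:,0],c['position'],o['contact_force'])
E
```

```text
[ 0.50162035 -0.14335655  0.40492518] [-2.78394462e-01  2.57986319e-01  2.40961626e-02  1.33683754e+00
  1.01348089e-04  9.97226432e-01] 0.06538811826091456 [9.56751116e-01 2.90907700e-01 1.12643471e-04] [ 0.48213003 -0.0792899   0.3732354 ] [-0.1091261  -0.22132478  0.2298127 ]
```

View pics/w2.png

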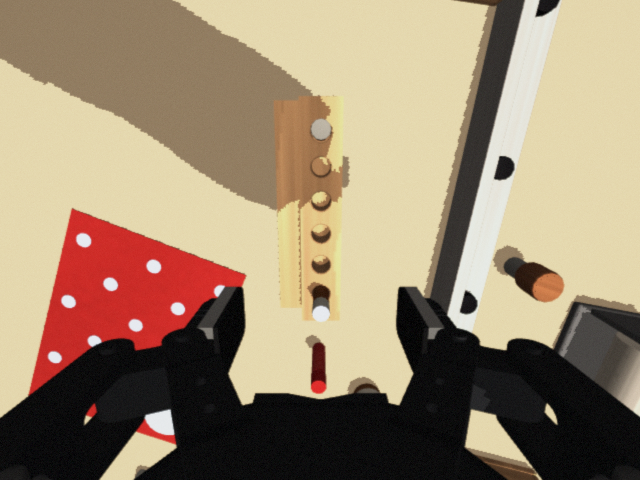

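The wrist picture shows the rack almost upright in view: block top from (303,97) to (340,320), ledge at its left edge from (275,101) to (283,307), and holes along column 321. The fence's front top edge runs from (525,0) to (455,297). I refine the fit with this view.

```bash
python3 - <<'E'
from fit import *
W=pickle.load(open('w2.pkl','rb')); w=lambda u,v:(W,u,v)
print('--wrist rack');rk=fit([((33,110,42),w(344,97)),((33,-110,42),w(340,320)),((13,80,86),w(321,129)),((13,-80,86),w(321,313)),((-33,110,12),w(275,101)),((-33,-110,12),w(283,307))]+[((13,y,42),w(321,v)) for y,v in((48,166),(16,200),(-16,233),(-48,263))],rk)
p=[ray(W,u,v,.055) for u,v in((525,0),(455,297))]; q=[ray(W,u,v,0.) for u,v in((495,5),(430,295))]
for a,b in(p,q): 
    d=(a-b)[:2]; ang=np.arctan2(d[1],d[0])-np.pi/2; n=np.array([np.cos(ang),np.sin(ang)]); print('fence deg',np.degrees(ang),'offset',n@a[:2], 'old',np.r_[np.cos(fe[2]),np.sin(fe[2])]@fe[:2])
E
```

```text
rack
[ 0.4896 -0.1484  0.2941] deg 16.85
[[0.4, -1.8], [0.2, -1.0], [1.1, -0.5], [1.0, -0.2], [1.9, -0.3], [-1.0, 0.1], [-0.8, -1.9], [0.3, -1.8], [-0.9, -1.2], [-0.4, 0.5], [-0.8, -3.1], [0.6, -0.1]]
fence
[ 0.628  -0.0538  0.1681] deg 9.63
[[-0.5, -0.4], [1.4, 1.4], [1.5, -1.1], [-0.2, 0.9], [-0.6, -2.7]]
stop
[0.6028 0.0868 0.1464] deg 8.39
[[0.0, -0.1], [-0.3, 0.4], [0.4, -0.1], [-0.2, 0.1]]
--wrist rack
[ 0.4903 -0.1462  0.2959] deg 16.96
[[-0.1, -2.0], [0.2, 0.2], [0.5, -0.9], [0.3, 0.6], [-1.4, -1.6], [-2.6, 0.4], [0.2, 0.5], [0.2, 0.7], [0.2, 0.2], [0.2, 1.2]]
fence deg 10.3018777245536 offset 0.6097198261808557 old 0.6101063537131141
fence deg 9.828062907752997 offset 0.608813332543921 old 0.6101063537131141
```

Emit:
{"method": "play_rows", "body": {
  "motion": [
    [[6.5, 0.1, 8, 0, 0], [6.5, 0.1, 12, 0, 0], [6.5, 0.1, 15, 0, 0], [6.5, 0.1, 18, 0, 0], [6.5, 0.1, 20, 0, 0], [6.5, 0.1, 21, 0, 0], [6.5, 0.1, 21.6, 0, 0], [6.5, 0.1, 21.6, 0, 0], [6.5, 0.1, 21.6, 0, 0], [5, 0.1, 21.6, 0, 0], [4.5, 0.1, 21.6, 0, 0], [4, 0.1, 21.6, 0, 0], [3.5, 0.1, 21.6, 0, 0], [3, 0.1, 21.6, 0, 0], [3, 0.1, 21.6, 0, 0], [3, 0.1, 21.6, 0, 0], [3, 0.1, 21.6, 0, 0], [3, 0.1, 21.6, 0, 0], [3, 0.1, 21.6, 0, 0], [3, 0.1, 21.6, 0, 0]]
  ],
  "force": 30
}}

```text
time_s: 3.53
tcp_pos: [0.5032, -0.1443, 0.1899]
ee_rot: [-1.559, -0.232, 0.23]
contact_force: [-2.5, -0.1, 11.5]
grip_width: 0.0398
```

Emit:
{"method": "play_rows", "body": {
  "motion": [
    [[3, 0, -0.5, 0, 0], [3, 0, -1.0, 0, 0], [3, 0, -1.2, 0, 0], [3, 0.3, -1.2, 0.2, 1], [3, 1, -1.2, 0.8, 2], [3, 2, -1.2, 1.5, 3], [3, 3, -1.2, 2.3, 4], [3, 4, -1.2, 3.1, 5], [3, 5, -1.2, 3.9, 6], [3, 6, -1.2, 4.7, 7.1], [3, 7, -1.2, 5.4, 7.1], [3, 8, -1.2, 6.1, 7.1], [3, 9, -1.2, 6.8, 7.1], [3, 9.7, -1.2, 7.3, 7.1], [3, 10.1, -1.2, 7.6, 7.1], [3, 10.3, -1.2, 7.8, 7.1], [3, 10.3, -1.2, 7.8, 7.1], [3, 10.3, -1.2, 7.8, 7.1]]
  ]
}}

```text
time_s: 5.03
tcp_pos: [0.5787, -0.0398, 0.2006]
ee_rot: [-1.567, -0.133, 0.134]
contact_force: [-0.2, 0.7, -4.1]
grip_width: 0.0395
```

```bash
python3 - <<'E'
from h import *
import pickle
o=ctrl.observe();print(o['tcp_pos'],o['qpos'],o['grip_width'],R.from_rotvec(o['ee_rot']).as_matrix()[:,0],o['contact_force'])
t=snap('top')['pixels'][170:300,245:445,::-1];s=snap('side')['pixels'][190:340,250:450,::-1];c=snap('wrist','w3.png');pickle.dump(c,open('w3.pkl','wb'))
z=lambda a,k:cv2.resize(a,None,fx=k,fy=k,interpolation=cv2.INTER_CUBIC)
w=z(c['pixels'][:,:,::-1].copy(),.625)
im=np.zeros((600,800,3),np.uint8);im[:300,:400]=z(s,2);im[:260,400:]=z(t,2);im[300:,:400]=w;cv2.imwrite('pics/m3.png',im)
E
```

```text
[ 0.57866733 -0.0397607   0.20063443] [-6.85690844e-02  4.91557255e-01 -1.70788373e-01  9.08786712e-01
 -1.38289927e-04  1.33234050e+00] 0.03952370541833838 [ 9.85603856e-01  1.69070727e-01 -3.59169517e-04] [-0.20906394  0.71238693 -4.06574606]
```

View pics/m3.png

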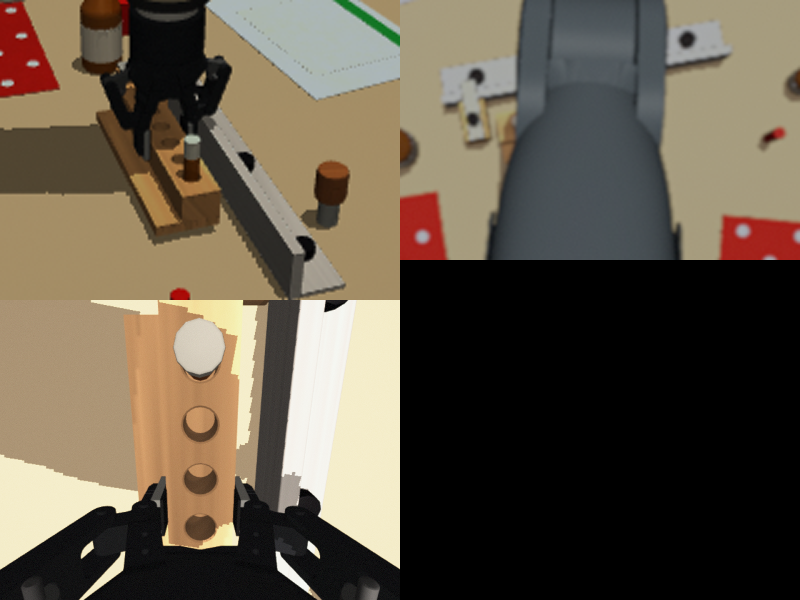

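The rack is held parallel to the fence, with both vials still in it (cap at (200,347) in the mosaic's wrist view) and a gap to the fence. I lower it now and slide it towards the stop.

Emit:
{"method": "play_rows", "body": {
  "motion": [
    [[3, 0, 0.5, 0, 0], [3, 0, 0.9, 0, 0], [3, 0, 1.1, 0, 0], [3, 0, 1.1, 0, 0], [3, 0, 1.1, 0.3, 0], [3, 0, 1.1, 0.5, 0], [3, 0, 1.1, 0.7, 0], [3, 0, 1.1, 0.8, 0], [3, 0, 1.1, 0.9, 0], [3, 0, 1.1, 0.9, 0], [3, 0, 1.1, 0.9, 0]]
  ]
}}

```text
time_s: 6.1
tcp_pos: [0.5775, -0.0306, 0.1899]
ee_rot: [-1.567, -0.134, 0.133]
contact_force: [0.4, -2.8, 6.0]
grip_width: 0.0396
```

Emit:
{"method": "play_rows", "body": {
  "motion": [
    [[3, 0, 0, 0.1, 0], [3, 0, 0, 0.2, 0], [3, 0, 0, 0.3, 0], [3, 0, 0, 0.3, 0], [3, 0, 0, 0.3, 0]]
  ]
}}

```text
time_s: 6.52
tcp_pos: [0.577, -0.0281, 0.1898]
ee_rot: [-1.568, -0.134, 0.133]
contact_force: [0.3, -6.9, 3.7]
grip_width: 0.0398
```

Emit:
{"method": "play_rows", "body": {
  "motion": [
    [[3, 0, 0, 0.1, 0], [3, 0, 0, 0.2, 0], [3, 0, 0, 0.2, 0], [3, 0, 0, 0.2, 0]]
  ]
}}

```text
time_s: 6.85
tcp_pos: [0.5768, -0.0275, 0.1899]
ee_rot: [-1.571, -0.133, 0.132]
contact_force: [2.5, -23.3, 3.1]
grip_width: 0.0397
```

The rack meets the stop: the force jumped to 23 N. I ease off, release, rise, turn the jaws along the fence and move over the ledge.

Emit:
{"method": "play_rows", "body": {
  "motion": [
    [[3, 0, 0, -0.1, 0], [3, 0, 0, -0.2, 0], [4, 0, 0, -0.2, 0], [4.6, 0, 0, -0.2, 0], [5.2, 0, 0, -0.2, 0], [5.2, 0, 0, -0.2, 0], [5.2, 0, -1, -0.2, 0], [5.2, 0, -3, -0.2, 0], [5.2, 0, -6, -0.2, 0], [5.2, 0, -9, -0.2, 0], [5.2, 0, -12, -0.2, 0], [5.2, 0, -14, -0.2, 0]]
  ]
}}

```text
time_s: 7.85
tcp_pos: [0.5769, -0.0276, 0.3335]
ee_rot: [-1.567, -0.136, 0.131]
contact_force: [1.3, -0.4, -0.4]
grip_width: 0.0519
```

Emit:
{"method": "play_rows", "body": {
  "motion": [
    [[6, -1, 0, 0, -7], [6, -2, 0, 0, -14], [6, -3, 0, 0, -21], [6, -3.4, 0, 0, -28], [6, -3.4, 0, 0, -35], [6, -3.4, 0, 0, -42], [6, -3.4, 0, 0, -49], [6, -3.4, 0, 0, -56], [6, -3.4, 0, 0, -63], [6, -3.4, 0, 0, -70], [6, -3.4, 0, 0, -77], [6, -3.4, 0, 0, -84], [6, -3.4, 0, 0, -90], [6, -3.4, 0, 0, -90], [6, -3.4, 0, 0, -90], [6, -3.4, 0, 0, -90]]
  ]
}}

```text
time_s: 9.18
tcp_pos: [0.5433, -0.0334, 0.3301]
ee_rot: [-1.126, -1.331, 1.331]
contact_force: [0.2, -0.3, 0.5]
grip_width: 0.0602
```

```bash
python3 - <<'E'
from h import *
import pickle
o=ctrl.observe();print(o['tcp_pos'],o['qpos'],o['grip_width'],R.from_rotvec(o['ee_rot']).as_matrix()[:,0],o['contact_force'])
t=snap('top')['pixels'][170:300,245:445,::-1];sc=snap('side');s=sc['pixels'][170:320,250:450,::-1];c=snap('wrist','w4.png');pickle.dump((sc,c),open('w4.pkl','wb'))
z=lambda a,k:cv2.resize(a,None,fx=k,fy=k,interpolation=cv2.INTER_CUBIC)
im=np.zeros((600,800,3),np.uint8);im[:300,:400]=z(s,2);im[:260,400:]=z(t,2);im[300:,:400]=z(c['pixels'][:,:,::-1].copy(),.625);cv2.imwrite('pics/m4.png',im)
E
```

```text
[ 0.54328796 -0.03342224  0.33005505] [-6.14619896e-02  3.27530693e-01 -7.17630258e-02  1.17126581e+00
  8.02124759e-05 -2.27834613e-01] 0.0601957319615919 [-1.65606169e-01  9.86191967e-01  2.46536085e-05] [ 0.19221528 -0.31949179  0.48107892]
```

View pics/m4.png

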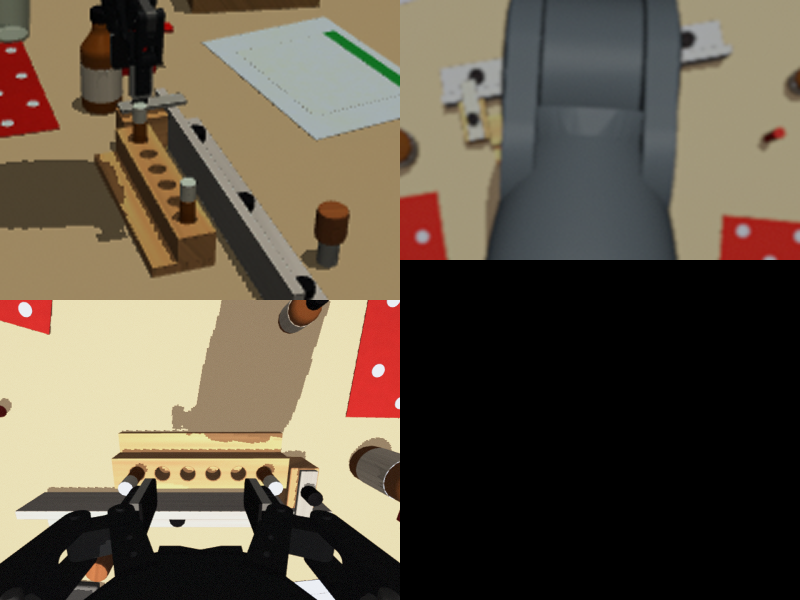

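Both vials stand and the rack's end is at the stop (mosaic (290,470)). The ledge strip lies at mosaic rows 432 to 450. I measure the riser and ledge against the tool before descending.

```bash
python3 - <<'E'
from h import *
import pickle
sc,c=pickle.load(open('w4.pkl','rb'))
o=ctrl.observe();a=np.radians(9.7);n=np.array([np.cos(a),np.sin(a)]);e=np.array([-n[1],n[0]])
g=c['pixels'].astype(int)[:,:,:].mean(2)
for u in(260,380):print(u,[(v,int(g[v,u])) for v in range(204,268,2)])
tn=n@o['tcp_pos'][:2];te=e@o['tcp_pos'][:2]
for k,u,v,z in(('ledge front',320,211,.012),('blk front top',320,252,.042),('blk left(-y) end top',181,252,.042),('fence top',130,340,.055),('hole1',262,277,.042),('hole6',382,277,.042)):
    p=ray(c,u,v,z)[:2];print(k,(n@p-tn).round(4),(e@p-te).round(4))
E
```

```text
260 [(204, 213), (206, 214), (208, 212), (210, 132), (212, 88), (214, 203), (216, 204), (218, 204), (220, 206), (222, 205), (224, 206), (226, 204), (228, 200), (230, 196), (232, 198), (234, 196), (236, 202), (238, 144), (240, 122), (242, 116), (244, 57), (246, 58), (248, 56), (250, 57), (252, 63), (254, 195), (256, 195), (258, 188), (260, 185), (262, 187), (264, 189), (266, 180)]
380 [(204, 128), (206, 131), (208, 131), (210, 114), (212, 65), (214, 126), (216, 132), (218, 141), (220, 147), (222, 145), (224, 141), (226, 191), (228, 204), (230, 203), (232, 200), (234, 200), (236, 203), (238, 143), (240, 130), (242, 121), (244, 58), (246, 62), (248, 59), (250, 60), (252, 65), (254, 198), (256, 198), (258, 195), (260, 196), (262, 197), (264, 195), (266, 190)]
ledge front -0.0135 0.001
blk front top 0.0129 0.001
blk left(-y) end top 0.0128 -0.1059
fence top 0.0809 -0.1481
hole1 0.0334 -0.0446
hole6 0.0335 0.0496
```

Emit:
{"method": "play_rows", "body": {
  "motion": [
    [[6, 0, 3, 0, 0], [6, 0, 6, 0, 0], [6, 0, 9, 0, 0], [6, 0, 11, 0, 0], [6, 0, 12.5, 0, 0], [6, 0, 13.5, 0, 0], [6, 0, 14, 0, 0], [6, 0, 14.3, 0, 0], [6, 0, 14.3, 0, 0], [6, 0, 14.3, 0, 0]]
  ]
}}

```text
time_s: 10.17
tcp_pos: [0.5437, -0.0335, 0.1875]
ee_rot: [-1.125, -1.334, 1.333]
contact_force: [0.2, -0.9, -1.0]
grip_width: 0.0601
```

Emit:
{"method": "play_rows", "body": {
  "motion": [
    [[6, 0, 0.1, 0, 0], [6, 0, 0.2, 0, 0], [6, 0, 0.3, 0, 0], [6, 0, 0.3, 0, 0], [6, 0, 0.3, 0, 0]]
  ]
}}

```text
time_s: 10.58
tcp_pos: [0.5433, -0.0335, 0.1837]
ee_rot: [-1.124, -1.333, 1.333]
contact_force: [0.3, 0.7, -0.1]
grip_width: 0.0603
```

Emit:
{"method": "play_rows", "body": {
  "motion": [
    [[6, 0, 0.1, 0, 0], [6, 0, 0.2, 0, 0], [6, 0, 0.2, 0, 0], [6, 0, 0.2, 0, 0]]
  ]
}}

```text
time_s: 10.92
tcp_pos: [0.5433, -0.0335, 0.1816]
ee_rot: [-1.124, -1.333, 1.333]
contact_force: [0.1, -0.7, -0.0]
grip_width: 0.0601
```

Emit:
{"method": "play_rows", "body": {
  "motion": [
    [[6, 0, 0.1, 0, 0], [6, 0, 0.2, 0, 0], [6, 0, 0.2, 0, 0], [6, 0, 0.2, 0, 0]]
  ]
}}

```text
time_s: 11.25
tcp_pos: [0.5434, -0.0335, 0.1803]
ee_rot: [-1.125, -1.334, 1.333]
contact_force: [-4.0, 0.9, 12.4]
grip_width: 0.0599
```

Emit:
{"method": "play_rows", "body": {
  "motion": [
    [[6, 0, -0.1, 0, 0], [6, 0, -0.1, -0.2, 0], [6, 0, -0.1, -0.4, 0], [6, 0, -0.1, -0.6, 0], [6, 0, -0.1, -0.8, 0], [6, 0, -0.1, -1.0, 0], [6, 0, -0.1, -1.2, 0], [6, 0, -0.1, -1.4, 0], [6, 0, -0.1, -1.6, 0], [6, 0, -0.1, -1.8, 0], [6, 0, -0.1, -2.0, 0], [6, 0, -0.1, -2.2, 0], [6, 0, -0.1, -2.2, 0]]
  ]
}}

```text
time_s: 12.33
tcp_pos: [0.5655, -0.0297, 0.1808]
ee_rot: [-1.124, -1.334, 1.333]
contact_force: [-0.3, -1.4, -0.5]
grip_width: 0.0601
```

Emit:
{"method": "play_rows", "body": {
  "motion": [
    [[6, 0, 0, -0.2, 0], [6, 0, 0, -0.4, 0], [6, 0, 0, -0.6, 0], [6, 0, 0, -0.6, 0], [6, 0, 0, -0.6, 0]]
  ]
}}

```text
time_s: 12.75
tcp_pos: [0.5712, -0.0287, 0.1807]
ee_rot: [-1.124, -1.334, 1.333]
contact_force: [-0.7, -0.0, -0.3]
grip_width: 0.0603
```

```bash
cat > m.py <<'E'
from h import *
import pickle,sys
k=sys.argv[1]
o=ctrl.observe();print(o['tcp_pos'],o['grip_width'],o['contact_force'])
sc=snap('side');s=sc['pixels'][160:280,270:470,::-1];c=snap('wrist');pickle.dump((sc,c),open(k+'.pkl','wb'))
z=lambda a,k:cv2.resize(a,None,fx=k,fy=k,interpolation=cv2.INTER_CUBIC)
im=np.zeros((600,800,3),np.uint8);im[:300,:500]=z(s,2.5);im[300:,:]=z(c['pixels'][180:420,:,::-1].copy(),1.25);cv2.imwrite('pics/'+k+'.png',im)
E
python3 m.py m5
```

```text
[ 0.57115109 -0.02872547  0.18073564] 0.06026917977350472 [-0.68924819 -0.01389929 -0.32344565]
```

View pics/m5.png

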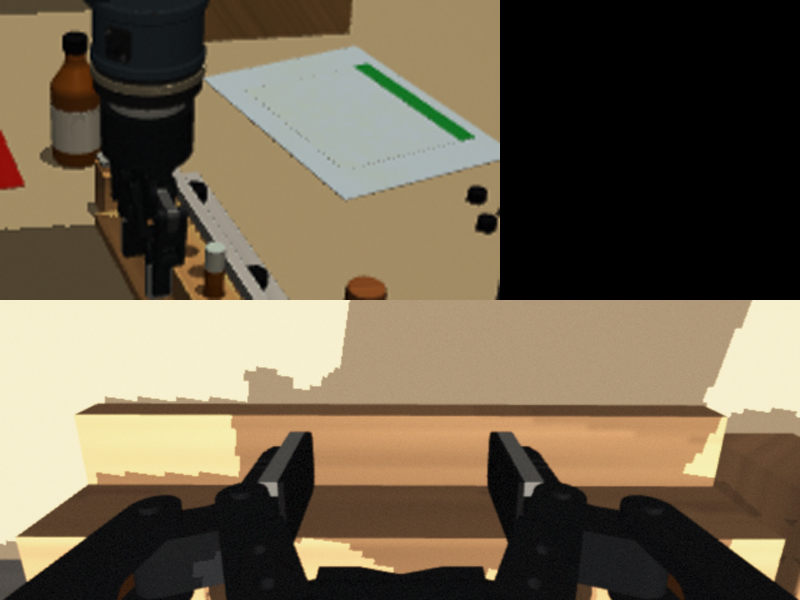

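The fingers stand on the ledge against the riser. The rack is nearly at the fence, with its right end beside the stop (about (725,450)). I keep pushing until it makes contact.

Emit:
{"method": "play_rows", "body": {
  "motion": [
    [[6, 0, 0, -0.1, 0], [6, 0, 0, -0.2, 0], [6, 0, 0, -0.2, 0], [6, 0, 0, -0.2, 0]]
  ]
}}

```text
time_s: 13.18
tcp_pos: [0.5718, -0.0287, 0.1805]
ee_rot: [-1.123, -1.33, 1.335]
contact_force: [-10.7, -2.6, 7.8]
grip_width: 0.0597
```

Emit:
{"method": "play_rows", "body": {
  "motion": [
    [[6, 0, 0, -0.1, 0], [6, 0, 0, -0.2, 0], [6, 0, 0, -0.2, 0], [6, 0, 0, -0.2, 0]]
  ]
}}

```text
time_s: 13.52
tcp_pos: [0.5724, -0.0286, 0.1804]
ee_rot: [-1.121, -1.327, 1.336]
contact_force: [-26.4, -4.5, 19.6]
grip_width: 0.0606
```

Emit:
{"method": "play_rows", "body": {
  "motion": [
    [[6, 0, 0, 0.1, 0], [6, 0, 0, 0.25, 0], [6, 0, 0, 0.25, 0], [6, 0.1, 0, 0.25, 0], [6, 0.2, 0, 0.25, 0], [6, 0.2, 0, 0.25, 0], [6, 0.2, 0, 0.25, 0]]
  ]
}}

```text
time_s: 14.1
tcp_pos: [0.5713, -0.027, 0.1804]
ee_rot: [-1.124, -1.331, 1.335]
contact_force: [-8.5, -6.4, 3.0]
grip_width: 0.0597
```

```bash
python3 m.py m6
```

```text
[ 0.57134415 -0.02701685  0.18044916] 0.05970656845871353 [-8.48303313 -6.41080144  2.99851833]
```

```bash
python3 - <<'E'
from h import *
import pickle
sc,c=pickle.load(open('m6.pkl','rb'))
t=snap('top')['pixels'][190:260,260:360,::-1]
z=lambda a,k:cv2.resize(a,None,fx=k,fy=k,interpolation=cv2.INTER_CUBIC)
im=np.zeros((600,800,3),np.uint8);im[:280,:400]=z(t,4);im[:280,400:]=z(sc['pixels'][210:280,290:390,::-1],4);im[300:,:]=z(c['pixels'][230:380,240:640,::-1].copy(),2);cv2.imwrite('pics/m7.png',im)
E
```

```text
(no output)
```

View pics/m7.png

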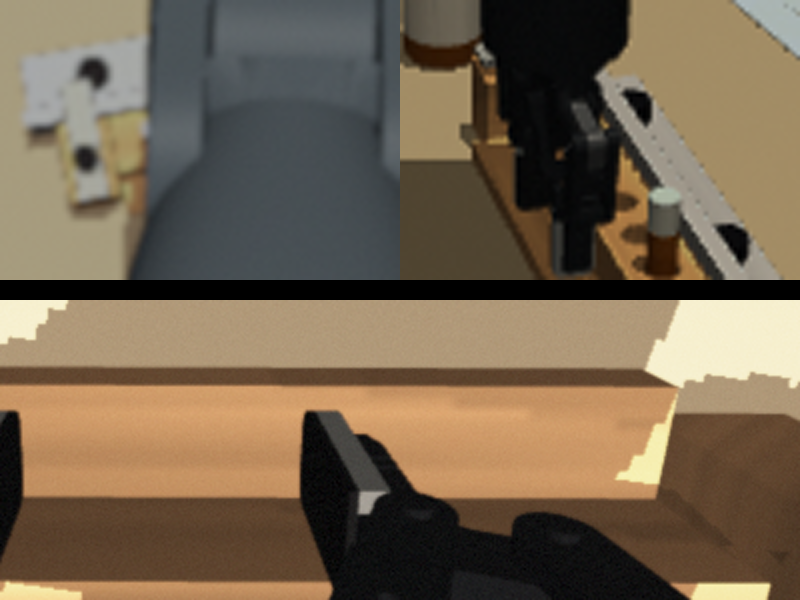

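The wrist view shows no visible gap between the rack's end (about (660,498)) and the stop. I drag a little further along the fence and check by force and image whether the rack still moves.

Emit:
{"method": "play_rows", "body": {
  "motion": [
    [[6, 0.1, 0.05, 0, 0], [6, 0.2, 0.05, 0, 0], [6, 0.2, 0.05, 0, 0], [6, 0.2, 0.05, 0, 0]]
  ]
}}

```text
time_s: 14.58
tcp_pos: [0.5711, -0.0257, 0.1804]
ee_rot: [-1.126, -1.33, 1.335]
contact_force: [-9.8, -14.4, 9.5]
grip_width: 0.0597
```

```bash
cat > cmp.py <<'E'
import pickle,sys,cv2,numpy as np
from h import *
o=ctrl.observe();print(o['tcp_pos'],o['contact_force'])
c=snap('wrist');k=sys.argv[2];pickle.dump((None,c),open(k+'.pkl','wb'))
g=lambda p:cv2.cvtColor(pickle.load(open(p+'.pkl','rb'))[1]['pixels'],cv2.COLOR_RGB2GRAY)
A=g(sys.argv[1]);B=g(k)
for nm,(a,b,x,y) in dict(rackend=(255,300,520,585),stop=(300,380,590,635),corner=(265,290,560,590)).items():
    T=A[a:b,x:y];S=B[a-15:b+15,max(0,x-15):y+15];m=cv2.matchTemplate(S,T,cv2.TM_CCOEFF_NORMED);_,v,_,l=cv2.minMaxLoc(m);print(nm,l[0]-min(15,x),l[1]-15,round(v,3))
E
python3 cmp.py m6 m8
```

```text
[ 0.57113593 -0.02569164  0.18038633] [ -9.83497528 -14.36885184   9.54930784]
rackend -1 0 0.956
stop -2 0 0.991
corner -2 0 0.963
```

```bash
python3 - <<'E'
import pickle,cv2,numpy as np
g=lambda p:cv2.cvtColor(pickle.load(open(p+'.pkl','rb'))[1]['pixels'],cv2.COLOR_RGB2GRAY)
def sub(m):
    _,v,_,(x,y)=cv2.minMaxLoc(m); q=m[y,max(0,x-1):x+2]; d=0 if len(q)<3 else .5*(q[0]-q[2])/(q[0]-2*q[1]+q[2]); return x+d,y,v
for a,b in(('m5','m6'),('m6','m8'),('m5','m8')):
    A,B=g(a),g(b)
    for nm,(r,s,x,y) in dict(rackR=(255,300,520,585),rackL=(255,300,55,120),stop=(300,380,590,625),bg=(0,240,5,635)).items():
        e=12 if nm!='bg' else 4
        T=A[r+4 if r==0 else r:s,x:y];S=B[max(0,r-e) if r else 0:s+e,x-e:y+e]
        u=sub(cv2.matchTemplate(S,T,cv2.TM_CCOEFF_NORMED));print(a,b,nm,round(float(u[0]-e),2),round(u[2],3))
A=g('m8');print([int(v) for v in A[272:300:9,:].shape])
cv2.imwrite('pics/m8.png',cv2.resize(cv2.cvtColor(pickle.load(open('m8.pkl','rb'))[1]['pixels'][250:400,500:640],cv2.COLOR_RGB2BGR),None,fx=4,fy=4,interpolation=cv2.INTER_CUBIC))
E
```

```text
m5 m6 rackR -2.35 0.937
m5 m6 rackL -3.39 0.994
m5 m6 stop -1.86 0.997
m5 m6 bg 0.98 0.998
m6 m8 rackR -1.36 0.956
m6 m8 rackL -1.99 0.999
m6 m8 stop -1.95 0.991
m6 m8 bg 1.87 0.992
m5 m8 rackR -4.02 0.896
m5 m8 rackL -5.4 0.995
m5 m8 stop -3.16 0.986
m5 m8 bg 2.81 0.991
[4, 640]
```

View pics/m8.png

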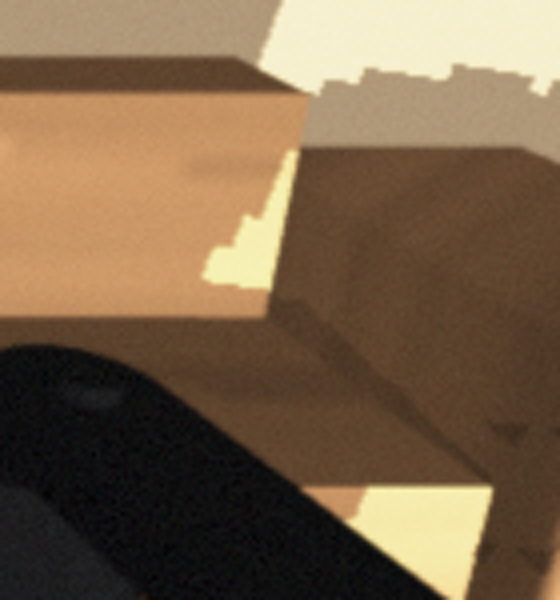

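```bash
python3 - <<'E'
from h import *
import pickle
a=np.radians(9.7);n=np.array([np.cos(a),np.sin(a)]);e=np.array([-n[1],n[0]])
c=pickle.load(open('m8.pkl','rb'))[1];w=pickle.load(open('w4.pkl','rb'))[1]
for nm,C,u,v,z in(('w4 L',w,191,213,.012),('w4 R',w,452,213,.012),('m8 R front ledge top',c,576.5,273,.012),('m8 riser foot R',c,567,329,.012),('m8 riser top R',c,623,371.5,.042),('stop far top corner?',c,575,287,0.)):
    p=ray(C,u,v,z)[:2];print(nm,(n@p).round(4),(e@p).round(4))
cv2.imwrite('pics/w4c.png',cv2.resize(w['pixels'][200:360,400:540,::-1],None,fx=4,fy=4,interpolation=cv2.INTER_CUBIC))
E
```

```text
w4 L 0.518 -0.2311
w4 R 0.5182 -0.0135
m8 R front ledge top 0.5434 -0.0141
m8 riser foot R 0.5694 -0.0133
m8 riser top R 0.5692 -0.014
stop far top corner? 0.5547 -0.0042
```

View pics/w4c.png

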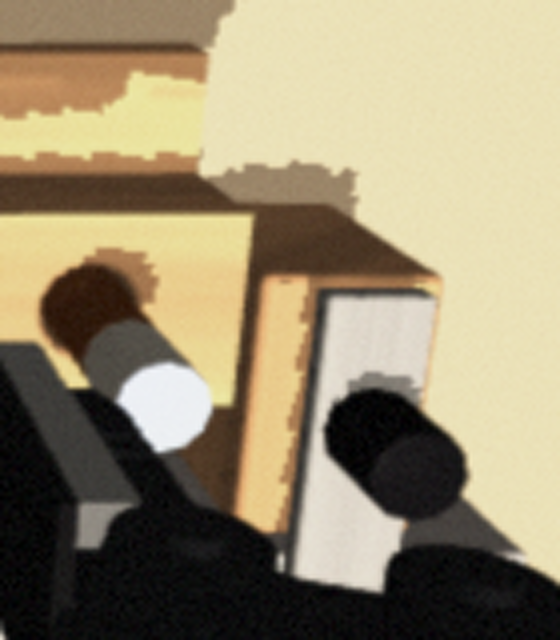

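At release the stop's top edge lies about 1.5 mm inside the rack's end edge, so they touch within error. The end's position along the fence has not changed (−13.5 → −14 mm), and its back is at 609.3 mm against the fence face at 609.7 mm. Now I settle the final push.

Emit:
{"method": "play_rows", "body": {
  "motion": [
    [[6, -0.1, 0, 0, 0], [6, -0.15, 0.03, 0, 0], [6, -0.15, 0.03, 0, 0], [6, -0.15, 0.03, 0, 0], [6, -0.15, 0.03, 0, 0]]
  ]
}}

```text
time_s: 15.05
tcp_pos: [0.5712, -0.0263, 0.1803]
ee_rot: [-1.124, -1.331, 1.334]
contact_force: [-13.6, -1.9, 16.1]
grip_width: 0.0599
```

Emit:
{"method": "play_rows", "body": {
  "motion": [
    [[6, 0.02, -0.04, 0.02, 0], [6, 0.02, -0.04, 0.02, 0], [6, 0.02, -0.04, 0.02, 0], [6, 0.02, -0.04, 0.02, 0], [6, 0.02, -0.04, 0.02, 0]]
  ]
}}

```text
time_s: 15.47
tcp_pos: [0.5712, -0.0262, 0.1804]
ee_rot: [-1.124, -1.331, 1.334]
contact_force: [-8.9, -2.9, 7.4]
grip_width: 0.0601
```

Emit:
{"method": "play_rows", "body": {
  "motion": [
    [[6, 0, 0, 0, 0], [6, 0, 0, 0, 0], [6, 0, 0, 0, 0], [6, 0, 0, 0, 0], [6, 0, 0, 0, 0], [6, 0, 0, 0, 0]]
  ]
}}

```text
time_s: 15.97
tcp_pos: [0.5711, -0.0262, 0.1803]
ee_rot: [-1.124, -1.331, 1.334]
contact_force: [-9.4, -4.6, 8.3]
grip_width: 0.0597
```

Slightly more on each, then hold.

Emit:
{"method": "play_rows", "body": {
  "motion": [
    [[6, 0, 0.02, -0.02, 0], [6, 0, 0.02, -0.02, 0], [6, 0, 0.02, -0.02, 0], [6, 0, 0.02, -0.02, 0], [6, 0, 0.02, -0.02, 0], [6, 0, 0.02, -0.02, 0], [6, 0, 0.02, -0.02, 0], [6, 0, 0.02, -0.02, 0]]
  ]
}}

```text
time_s: 16.63
tcp_pos: [0.5712, -0.0262, 0.1803]
ee_rot: [-1.124, -1.331, 1.334]
contact_force: [-11.3, -3.7, 13.0]
grip_width: 0.0601
```

```bash
python3 m.py m9; python3 - <<'E'
from h import *
import pickle
sc,c=pickle.load(open('m9.pkl','rb'))
z=lambda a,k:cv2.resize(a,None,fx=k,fy=k,interpolation=cv2.INTER_CUBIC)
im=np.zeros((600,800,3),np.uint8);im[:300,:400]=z(snap('top')['pixels'][170:320,230:430,::-1],2);im[:300,400:]=z(sc['pixels'][180:330,270:470,::-1],2);im[300:,:]=z(c['pixels'][180:420,:,::-1].copy(),1.25);cv2.imwrite('pics/m10.png',im)
E
```

```text
[ 0.57117103 -0.02619366  0.1803203 ] 0.06008121873058605 [-11.2853519   -3.73561938  13.02614731]
```

View pics/m10.png

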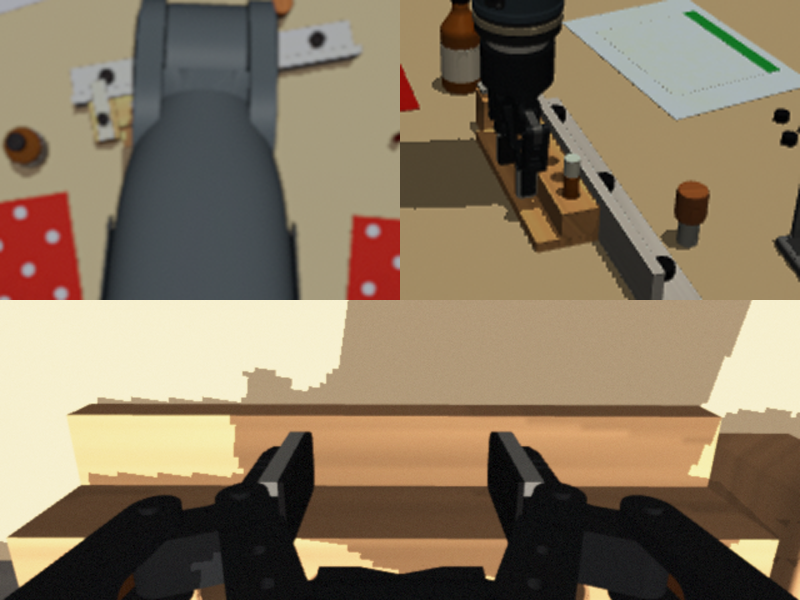

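The rack's back is flush to the fence, its end is at the stop, and the near vial stands. The push is about 11.7 N towards the fence and 13 N down. I hand in now.

```bash
python3 -c "
from plant import ctrl
print(ctrl.observe()['contact_force'],ctrl.finish_job())"
```

```text
the job is handed in; nothing more can be done
[-11.20822558  -3.28883309  11.88909795] None
```

The rack is flush against the fence with its end at the stop, and I handed the job in at about 17 s while still holding the push. I gripped it across the block, carried it in front of the fence and slid it to the stop. I then set the open fingers on the ledge and pushed it about 26 mm to the fence.

**Last checks:**
- **Push:** about 11.6 N towards the fence and 12 N down at hand-in.
- **Fence:** the rack's back measured within 1 mm of the fence face.
- **Stop:** I pressed the rack against the stop with 23 N while gripping it. A later sideways drag of up to 14 N did not move it, and the pictures show no gap. This is good to a few millimetres only: the first coarse image fit put the stop's face about 4 mm from where contact was felt.
- **Vials:** `vial_a` stands in the last picture. `vial_b` was hidden behind the arm there and was last seen standing just before the final push.
- **Other items:** the arm did not go near the loose bottles, jar, beaker or capping tool, but I did not check each one again at the end.

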